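# Mesh the seal clamp's splined key and hold it pressed in

### The arm

A 6-joint arm with a two-finger parallel gripper is mounted at the origin on the work surface. World frame = base frame: x ahead of the robot, y to its left, z up, the work surface at z = 0. Lengths are in mm, angles in rad, forces in N, time in s.
With the tool pointing down it reaches from about 275 to 750 mm from the base axis. Payload 10.2 kg.
Tool frame: the origin (TCP) lies midway between the tips of the shut fingers; the grasp point (between the pads) lies bot.grip_depth behind it (bot.grip_depth is the distance from the TCP to the grasp point, in mm); z points along the fingers, y is the line along which they close (so a half turn about z gives the same grasp; the last joint's range is limited). The gripper opens to 88 mm and grips with 3 to 60 N. Pads are 18 mm wide; open, the fingers measure 123 mm over their backs; the gripper's body (75 mm by 187 mm) begins 45 mm behind the grasp point.
Start: joints at [-1.445, 0.313, 1.498, -0, 1.331, -0.223], TCP at [179.417, -493.397, 238.72] pointing down, gripper open.
Joint ranges: [-2.94, 2.94], [-0.97, 2.17], [0.19, 2.56], [-1.23, 4.37], [0.02, 3.11], [-2.88, 2.88]. Speed limits (rad/s): [2.39, 2.39, 3.01, 3.14, 3.14, 3.14].

### API

Orientations are given as a unit quaternion [w, x, y, z].
In Python, from rig import bot gives the robot as it stands.
- The arm moves only by the tool apply_moves, never from a script. Its argument "commands" is text: rows parted by semicolons, each of 5 numbers parted by spaces: the shift along the tool's x, y, z scaled (see below), then the turn about the tool's z scaled (see below), then the opening, from 0 (shut) to 1 (fully open). A call has 1 to 20 rows; each row shifts and turns the commanded pose from where the row before left it, along the tool's axes as they then stand; what a row does not reach is not made up. The controller multiplies each number of a shift by 30 cm and each number of a turn by 180 degrees. A row lasts 1/12 s, in which the tool goes at most 41.7 mm and 7.16 degrees, less where a joint would pass 70% of its speed; a pose out of reach is approached as far as the arm can. A call with a number of a shift or a turn outside -1 to 1 is refused whole. A call with a gripper value outside its range is refused whole. The fingers move at their own pace and stop on an object; the grip force is fixed at half the most. Time passes only in rows, so rows that do not move let the fingers close. It gives the time, the measured TCP pose, the force, the opening and the grip force at its end, in the units of the state.
- bot.read_state(): the state, without advancing time (a new reading comes with each control period).
- bot.capture(name): name is "scene" or "top"; returns the picture (400x640x3 uint8, red, green, blue); there is no depth.
- bot.calibration(name): a dict with "fov_y" (degrees; the focal length in pixels is half the picture's height over the tangent of half this angle, whatever the lens; pixels are square), "cx", "cy" (the principal point, pixels), "rvec" (rotation vector, rad) and "tvec" (3), from world to camera coordinates, as OpenCV has them. Camera axes: x right, y down, z forward; pixel columns grow to the right and rows downward; lengths in mm; the calibration is good to about 2 mm. A picture is of the moment at which its call begins. calibration takes no time and is no camera call.
- bot.close_job(): hands the job in; it is judged then, once.
The state is a dict: "time": time; "joint_pos": joint angles; "qvel": joint speeds; "tau": joint torques, N m; "position": TCP position; "tcp_rot": TCP orientation; "ft_force": force on the tool from outside, world axes, zero at the start; "torque": the same for the moment, N m; "finger_gap": finger opening in mm; "gripper_force": force on a finger pad.
Only numpy, scipy, OpenCV 4.12 (cv2) and the standard library are available. Lean on these libraries where they do the work, as an engineer would, in place of code of your own. Each camera call takes 0.05 s, during which the arm holds its last target. There are 200 camera calls.

### The job

I want to swap the stone in the seal clamp. Slide the clamp's shutter by its grip all the way to its end stop so the key socket is open, then take the T-handled key from its stand, turn it until its splines mesh with the socket, push it home and press the spring pin under it well down. Finish still gripping the key and holding it pressed upright in the socket, and leave the clamp's shutter open and the other things where they stand.

Things in the scene. Friction and masses are not known exactly. Their poses are not given: they have to be found in the camera images.
- clamp: Aluminium seal clamp fixed to the bench, 84 mm (x) by 216 mm (y -112 to +104); origin at bench level under the socket axis. Flat top at z 60 mm with a round hole (the socket, 28 mm wide, 3 mm chamfer), at first under the shutter. At -y two dark jaws hold a pale stone, 78 mm high, 45 to 111 mm from the socket axis. At +y the shutter track: 5 mm high rails at x +-26 mm, 10 mm high end stop.
- shutter (a joint): How far the shutter has slid along the clamp's +y, m: starts at 0 to 0.012, covering the socket; 0.050 is the hard end stop, socket wholly open. About 2 N of friction; it stays where it is left. A 46 by 60 mm steel plate on the clamp's top with an upright grip.
- shutter_grip (a point): Point in the shutter's upright dark steel grip, on its middle line, 10.5 mm below its top; axes as the clamp's. Grip 14 mm (x) by 22 mm (y, the sliding way) by 36 mm tall, its top 100.5 mm above the bench. In the clamp's frame the point is at x 0, y 25 mm + shutter value, z 90 mm. Pinch it here across the 14 mm.
- socket (a point): Centre of the brass rotor's face, 8 mm down the round hole, 52 mm above the bench. Slots form a cross along its x and y: 10 mm wide, 27 mm tip to tip, 26 mm deep. Rotor stands within 0.8 rad of the clamp's axes, stiff to turn (0.4 N m). Spring pin top 16 mm below this point. The hole centres the key; its ribs rest on the face until within about 0.1 rad of the slots, then it drops in.
- pin (a joint): Travel of the 9 mm wide steel spring pin in the middle of the socket, m: 0 up (top 36 mm above the bench), 0.010 fully down. It takes 5 N to start it and 11 N for all of it; the key's weight alone does not move it. Well down means more than 0.006.
- key: Loose upright steel T-key, 0.15 to 0.25 kg, 102 mm tall; origin at its foot's centre, z up. From 0 to 34 mm four ribs form a cross along its x and y, 24 mm tip to tip, 7 mm thick (meshes every quarter turn). Then a 12 mm round shaft to 80 mm, then a T-bar from 80 to 102 mm, 60 mm long along x, 14 mm thick along y. Grip the bar across y, 91 mm above the foot.
- key_stand: Square pale wooden block, fixed, 60 by 60 by 24 mm, origin at the centre of its underside, with a round bore of 29 mm diameter, 18 mm deep (floor 6 mm above the bench) in which the key stands. May be on the left or the right of the clamp.
- burnisher: Bystander: wooden burnisher with a round knob (34 mm diameter), 98 mm tall, standing loose in a second block like the key's; origin at its foot. Leave it alone.
- ceramic_box: Bystander: closed blue ceramic box, 84 by 134 by 56 mm, loose beyond the clamp; origin at the centre of its underside.
- jar: Bystander: clear glass jar with cork, 68 mm diameter, 110 mm tall, loose; origin at the centre of its underside.

How it is judged (in metres and radians):
On the way, in this order (a step that is already met when the one before it is completed fails the run):
1. the shutter is slid to its end stop (value of joint shutter above 0.046 m), for 0.2 s.
2. the key is lifted out of its stand and carried away from it (height (world z) of key above 0.06 m and horizontal distance between key and key_stand above 0.06 m), for 0.1 s.
3. the key's ribs are meshed in the socket's slots (z of key in the frame of socket below -0.012 m and horizontal distance between key and socket below 0.004 m), for 0.1 s.
At the end, for the whole second after the job is handed in: For the last second the fingers grip the key (over 2 N); it is upright (0.12 rad), meshed within 4 mm of the socket axis and 0.2 rad of the slots, foot over 20.5 mm below the rotor face, pressing the clamp with over 4 N, pin over 6 mm down; shutter within 5 mm of its stop (value of joint shutter above 0.045 m and value of joint pin above 0.006 m and z of key in the frame of socket below -0.0205 m and horizontal distance between key and socket below 0.004 m and (angle between the x axis of key and the x axis of socket, either way round below 0.2 rad or angle between the x axis of key and the y axis of socket, either way round below 0.2 rad) and angle between key's own z axis and vertical below 0.12 rad and contact force between key and the fingers above 2 N and contact force between key and clamp above 4 N); the arm keeps its last pose, push and grip.
It fails at once if a bystander (burnisher, ceramic box or jar) is disturbed (distance of any of burnisher, ceramic_box, jar from where it was at the start of the episode above 0.02 m or angle between burnisher's own z axis and vertical above 0.4 rad).
It also fails if it takes over 45 s, if anything falls off the work surface, if the arm or the gripper's body presses on something with over 40 N, if the wrist force passes 120 N, or if a joint passes its speed limit or range.

## Working session

There is one attempt and no reset: what is moved stays moved. The work goes in short steps, Python scripts to look and compute and a tool call to move; the robot and the scene stay as the last step left them, time stands still between calls to the robot, and variables do not carry over. Pictures are saved under pics/ and viewed, at most 10 in all, crops included, and the job is handed in when it is done.

Besides the shell and the picture viewer there is one more tool, called after ">>>" as name(argument=value, ...) on one line, values as JSON. apply_moves: Moves the arm, as the interface text tells. Shifts and turns lie within -1 to 1; 1 stands for 30 cm of shift or 180 degrees of turn. Its arguments: {"type":"object","properties":{"commands":{"type":"string"}},"required":["commands"]}

```bash
ls; mkdir -p pics; cat > h.py <<'E'
import numpy as np,cv2
from rig import bot
def cam(n):
    c=bot.calibration(n);f=200/np.tan(np.radians(c["fov_y"])/2)
    K=np.array([[f,0,c["cx"]],[0,f,c["cy"]],[0,0,1.]]);R=cv2.Rodrigues(np.array(c["rvec"],float))[0];return K,R,np.array(c["tvec"],float).ravel(),c
def ray(n,uv,z):
    K,R,t,_=cam(n);d=R.T@np.linalg.solve(K,[uv[0],uv[1],1.]);o=-R.T@t
    return o+d*(z-o[2])/d[2]
def proj(n,p):
    K,R,t,_=cam(n);q=K@(R@np.array(p,float)+t);return q[:2]/q[2]
E
python3 - <<'E'
from h import *
for n in("scene","top"):
    cv2.imwrite(f"pics/{n}0.png",bot.capture(n)[:,:,::-1]);K,R,t,c=cam(n);print(c,-R.T@t)
print(bot.grip_depth,bot.read_state())
E
```

```text
pics
{'fov_y': 47.0006245733168, 'cx': 323.4296834562993, 'cy': 202.58992085289546, 'rvec': array([ 2.24623789,  1.01052233, -0.35356875]), 'tvec': array([-385.00383264, -308.15071746, 1534.10947119])} [1164.8959153  -549.93070572  968.12726994]
{'fov_y': 44.0074699740079, 'cx': 316.2472170091528, 'cy': 192.70296225470278, 'rvec': array([ 2.17702895, -2.20013939,  0.1100881 ]), 'tvec': array([ -37.87714104,  611.37207655, 1140.34347239])} [ 515.90383201  -21.91388149 1186.99483855]
18.700000000000003 {'time': 0.1, 'joint_pos': array([-1.44539702e+00,  3.13392260e-01,  1.49830786e+00, -1.86517505e-05,
        1.33099533e+00, -2.23394432e-01]), 'qvel': array([ 6.03485628e-04, -1.58115724e-03, -1.37410815e-03,  9.23602286e-05,
        6.16979477e-04, -1.37007717e-04]), 'tau': array([ 3.31143106e-03, -4.02808249e+01, -2.52647334e+01,  6.95799873e-02,
        3.41474544e-02, -3.87986893e-05]), 'position': array([ 179.38745458, -493.18710293,  238.23925576]), 'tcp_rot': array([-5.51183870e-04,  9.84830835e-01,  1.73516345e-01,  1.79596213e-05]), 'ft_force': array([-0.67733466,  0.48510534,  0.11513675]), 'torque': array([-0.00770752, -0.00021244, -0.0511172 ]), 'gripper_force': 0.0, 'finger_gap': 87.68543528737936}
```

View pics/top0.png

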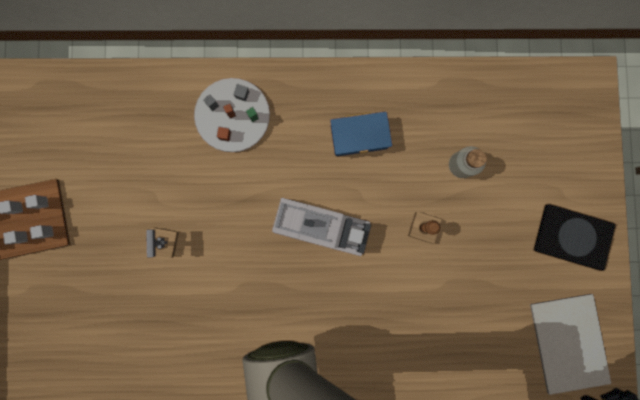

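View pics/scene0.png

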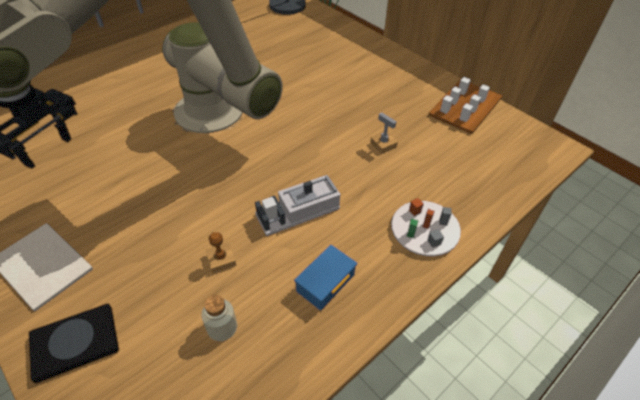

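The top view has the clamp around (322,227) with its shutter end to the left, the key and stand at (160,243), the burnisher at (428,228), the box at (361,134) and the jar at (470,162). The scene view shows the same layout. Next I enlarge the parts I need.

```bash
python3 - <<'E'
import cv2,numpy as np
t=cv2.imread("pics/top0.png");s=cv2.imread("pics/scene0.png")
z=lambda im,x,y,w,h,k:cv2.convertScaleAbs(cv2.resize(im[y:y+h,x:x+w],None,fx=k,fy=k,interpolation=cv2.INTER_CUBIC),alpha=1.5)
a=z(t,265,190,115,75,5)   # 575x375
b=z(t,140,220,45,45,5)    #225
c=z(s,245,165,105,75,5)[:, :525]
d=z(s,360,105,45,50,5)
out=np.zeros((600,800,3),np.uint8)
out[:375,:575]=a; out[:225,575:800]=b; out[225:475,575:800]=d
out[375:600,:525]=z(s,245,170,105,45+0,5)
cv2.imwrite("pics/crop1.png",out)
E
```

```text
(no output)
```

View pics/crop1.png

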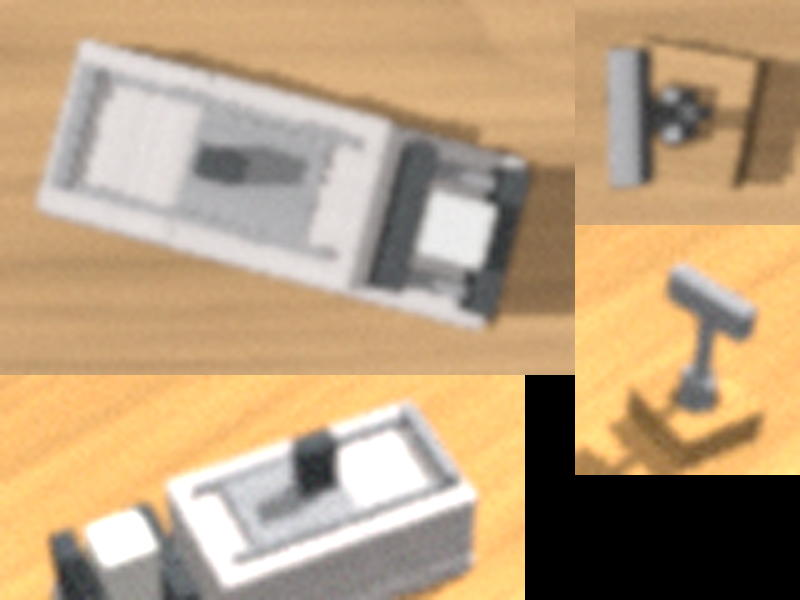

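```bash
cat > m.py <<'E'
from h import *
o=lambda x,y,ox,oy:((x+.5)/5-.5+ox,(y+.5)/5-.5+oy)
cl=[ray("top",o(x,y,265,190),60) for x,y in((82,40),(40,210),(352,288),(398,120))]
for p in cl:print("clamp",p.round(1))
t=cv2.imread("pics/top0.png");hsv=cv2.cvtColor(t,cv2.COLOR_BGR2HSV)
def blob(n,x,y,w,h,fn,z):
    im=cv2.imread(f"pics/{n}0.png");m=np.zeros(im.shape[:2],np.uint8)
    m[y:y+h,x:x+w]=fn(im[y:y+h,x:x+w].astype(int))*255
    k,l,st,ce=cv2.connectedComponentsWithStats(m);i=1+st[1:,4].argmax()
    ys,xs=np.where(l==i);r=cv2.minAreaRect(np.c_[xs,ys].astype(np.float32))
    print(n,st[i],ce[i],r); c=ray(n,ce[i],z)[:2]
    q=np.array([ray(n,p,z)[:2] for p in cv2.boxPoints(r)])
    # principal direction in world from blob points
    w_=np.array([ray(n,p,z)[:2] for p in np.c_[xs,ys]]);u=np.linalg.svd(w_-w_.mean(0))[2][0]
    print("  world",c.round(1),"corners",q.round(1).tolist(),"axis deg",np.degrees(np.arctan2(u[1],u[0])))
blob("top",140,220,16,45,lambda a:(a[:,:,0]>a[:,:,2]-5),106)
blob("top",300,215,16,16,lambda a:a.max(2)<70,100.5)
blob("top",270,195,115,65,lambda a:(a.max(2)-a.min(2)<25)&(a.max(2)<135)&(a.max(2)>70),61)
for n,p in(("top",(300,215)),):
    im=cv2.imread("pics/top0.png");print(im[216:230,300:330].max(2))
print(im[236:250,145:160].astype(int).tolist()[6])
E
python3 m.py
```

```text
clamp [597.7  36.8  60. ]
clamp [520.6  56.3  60. ]
clamp [483.8 -84.8  60. ]
clamp [ 559.7 -106.9   60. ]
top [147 231   9  25 171] [150.63157895 242.61403509] ((151.18287658691406, 242.9260711669922), (24.327533721923828, 7.859663963317871), 86.42366790771484)
  world [499.7 316.3] corners [[524.7, 325.6], [525.6, 308.8], [473.3, 304.7], [472.5, 321.5]] axis deg -177.35275693449023
top [305 220  10   6  49] [309.2244898  222.48979592] ((309.5, 222.5), (9.0, 5.0), 0.0)
  world [539.4 -26.7] corners [[534.1, -17.4], [545.0, -17.5], [544.8, -37.3], [533.8, -37.2]] axis deg -98.6346182115214
top [275 203  63  39 989] [307.89282103 222.36905966] ((306.2835388183594, 221.9009552001953), (59.61771774291992, 26.53445053100586), 15.124006271362305)
  world [540.6 -23.9] corners [[531.1, 52.9], [589.1, 36.9], [552.3, -93.7], [494.5, -77.1]] axis deg -105.7249662451749
[[150 150 146 139 126 119 118 119 119 118 116 118 117 117 117 117 117 118
  118 116 117 117 114 111 111 116 117 117 118 119]
 [151 149 143 135 121 117 117 118 119 119 119 117 117 116 117 116 118 116
  116 117 118 119 116 115 11
[... 1053 characters left out ...]
 98  95  85  78  76  75  81  89  90  89  90
   89  92  92  90  87  92  94 104 115 118 119 118]
 [138 127 120 119 118 118 118 116 112 107 104 102 105 106 108 108 106 107
  106 108 108 109 108 109 109 113 118 118 124 137]
 [133 123 122 122 120 120 119 118 118 117 117 116 116 116 113 118 115 116
  114 117 115 116 117 115 115 116 118 118 125 143]
 [131 125 123 121 121 121 122 120 122 121 120 120 119 116 119 117 117 117
  117 117 117 118 117 115 116 116 115 117 126 144]]
[[81, 107, 132], [96, 111, 129], [116, 117, 121], [121, 119, 120], [121, 120, 121], [116, 116, 116], [109, 108, 109], [88, 87, 87], [57, 55, 56], [42, 42, 44], [39, 35, 36], [40, 36, 39], [39, 41, 40], [42, 43, 42], [40, 38, 39]]
```

```bash
cat > d.py <<'E'
import sys
from h import *
from scipy.spatial.transform import Rotation as Ro
# usage: d.py x y z yaw_x_deg : shifts (mm, units) in tool axes as now, after turning
x,y,z,yaw=map(float,sys.argv[1:5]);s=bot.read_state();w,a,b,c=s["tcp_rot"]
R=Ro.from_quat([a,b,c,w]).as_matrix();cy=np.degrees(np.arctan2(R[1,0],R[0,0]))
t=-((yaw-cy+180)%360-180)
Y=np.radians(yaw);T=np.array([[np.cos(Y),np.sin(Y),0],[np.sin(Y),-np.cos(Y),0],[0,0,-1]])
d=T.T@(np.array([x,y,z])-s["position"])
print("pos",s["position"].round(1),"yaw",round(cy,2),"tilt",R[:,2].round(3),"t",s["time"],"q",s["joint_pos"].round(2));print("turn deg",t.round(2),"units",(t/180).round(4),"rows",abs(t)/7.1)
print("shift(after turn)",d.round(1),"units",(d/300).round(4),"rows",np.linalg.norm(d)/41)
E
python3 d.py 539.5 -27 160 75;python3 -c "
from h import *
print(ray('top',(149.8,242.6),108))"
```

```text
pos [ 179.4 -493.2  238.2] yaw 19.98 tilt [-0.     0.001 -1.   ] t 0.1 q [-1.45  0.31  1.5  -0.    1.33 -0.22]
turn deg -55.02 units -0.3056 rows 7.748639955933621
shift(after turn) [543.5 227.2  78.2] units [1.8117 0.7573 0.2608] rows 14.493897902746713
[499.73570954 317.49027536 108.        ]
```

>>> apply_moves(commands="0 0 0 -0.0382 1;0 0 0 -0.0382 1;0 0 0 -0.0382 1;0 0 0 -0.0382 1;0 0 0 -0.0382 1;0 0 0 -0.0382 1;0 0 0 -0.0382 1;0 0 0 -0.0382 1;0 0 0 0 1")

```text
time: 0.85
position: [179.4, -493.2, 238.4]
tcp_rot: [-0.0, 0.792, 0.61, 0.0]
ft_force: [0.0, -0.6, 0.1]
finger_gap: 88.3
gripper_force: 0.0
```

>>> apply_moves(commands="0.1132 0.0473 0 0 1;0.1132 0.0473 0 0 1;0.1132 0.0473 0 0 1;0.1132 0.0473 0 0 1;0.1132 0.0473 0 0 1;0.1132 0.0473 0 0 1;0.1132 0.0473 0 0 1;0.1132 0.0473 0 0 1;0.1132 0.0473 0 0 1;0.1132 0.0473 0 0 1;0.1132 0.0473 0 0 1;0.1132 0.0473 0 0 1;0.1132 0.0473 0 0 1;0.1132 0.0473 0 0 1;0.1132 0.0473 0 0 1;0.1132 0.0473 0 0 1;0 0 0 0 1;0 0 0 0 1")

```text
time: 2.35
position: [539.7, -26.2, 238.1]
tcp_rot: [-0.0, 0.794, 0.609, -0.0]
ft_force: [-0.2, -1.0, 0.2]
finger_gap: 87.9
gripper_force: 0.0
```

```bash
python3 d.py 539.5 -27 72 75; python3 - <<'E'
from h import *
for n in("scene","top"):
    cv2.imwrite(f"pics/{n}1.png",bot.capture(n)[:,:,::-1])
E
```

```text
pos [539.7 -26.2 238.1] yaw 74.97 tilt [-0.001  0.    -1.   ] t 2.35 q [-0.27  0.35  1.45 -0.    1.34 -0.  ]
turn deg -0.03 units -0.0002 rows 0.004595274800349088
shift(after turn) [-9.000e-01  1.000e-01  1.661e+02] units [-2.900e-03  2.000e-04  5.536e-01] rows 4.0509481384968264
```

>>> apply_moves(commands="0 0 0.0692 0 1;0 0 0.0692 0 1;0 0 0.0692 0 1;0 0 0.0692 0 1;0 0 0.0692 0 1;0 0 0.0692 0 1;0 0 0.0692 0 1;0 0 0.0692 0 1;0 0 0 0 1;0 0 0 0 0.4;0 0 0 0 0.4;0 0 0 0 0.4;0 0 0 0 0.4")

```text
time: 3.53
position: [539.9, -27.7, 73.9]
tcp_rot: [0.001, 0.794, 0.609, 0.001]
ft_force: [-0.2, -0.3, 0.7]
finger_gap: 63.6
gripper_force: 0.0
```

>>> apply_moves(commands="0 0 0 0 0;0 0 0 0 0;0 0 0 0 0;0 0 0 0 0;0 0 0 0 0")

```text
time: 3.95
position: [539.4, -27.3, 72.7]
tcp_rot: [0.0, 0.793, 0.609, -0.0]
ft_force: [0.8, -0.6, 0.8]
finger_gap: 30.3
gripper_force: 0.0
```

>>> apply_moves(commands="0 0 0 0 0;0 0 0 0 0;0 0 0 0 0;0 0 0 0 0;0 0 0 0 0")

```text
time: 4.37
position: [538.8, -27.1, 72.6]
tcp_rot: [-0.001, 0.793, 0.609, -0.0]
ft_force: [-5.8, 1.8, 3.8]
finger_gap: 14.0
gripper_force: 30.0
```

>>> apply_moves(commands="0.02 0 0 0 0;0.02 0 0 0 0;0.02 0 0 0 0;0.02 0 0 0 0;0.02 0 0 0 0;0.02 0 0 0 0;0.02 0 0 0 0;0 0 0 0 0;0 0 0 0 0")

```text
time: 5.12
position: [550.4, 13.9, 72.6]
tcp_rot: [-0.0, 0.793, 0.609, 0.0]
ft_force: [-3.9, 3.4, 2.9]
finger_gap: 13.6
gripper_force: 30.0
```

>>> apply_moves(commands="0.01 0 0 0 0;0.01 0 0 0 0;0.01 0 0 0 0;0 0 0 0 0;0 0 0 0 0")

```text
time: 5.53
position: [551.6, 18.5, 72.5]
tcp_rot: [0.001, 0.793, 0.609, -0.003]
ft_force: [-12.2, -21.8, 5.7]
finger_gap: 13.5
gripper_force: 30.0
```

>>> apply_moves(commands="-0.01 0 0 0 0;0 0 0 0 0.5;0 0 0 0 0.5;0 0 0 0 0.5;0 0 0 0 0.5;0 0 0 0 0.5;0 0 0 0 0.6;0 0 -0.07 0 1;0 0 -0.1 0 1;0 0 -0.13 0 1;0 0 -0.13 0 1;0 0 -0.13 0 1;0 0 0 0 1")

```text
time: 6.62
position: [554.1, 18.8, 248.4]
tcp_rot: [0.005, 0.793, 0.609, 0.004]
ft_force: [0.7, -0.1, 1.3]
finger_gap: 87.2
gripper_force: 0.0
```

```bash
python3 d.py 499.7 317 200 3.5;python3 d.py 499.7 317 200 183.5
```

```text
pos [554.1  18.8 248.4] yaw 75.02 tilt [ 0.013 -0.002 -1.   ] t 6.6167 q [-0.18  0.36  1.4   0.    1.36  0.08]
turn deg 71.52 units 0.3973 rows 10.072612174395509
shift(after turn) [ -36.1 -300.9   48.4] units [-0.1205 -1.0031  0.1612] rows 7.486111389884313
pos [554.1  18.8 248.4] yaw 75.02 tilt [ 0.013 -0.002 -1.   ] t 6.6167 q [-0.18  0.36  1.4   0.    1.36  0.08]
turn deg -108.48 units -0.6027 rows 15.27950050166083
shift(after turn) [ 36.1 300.9  48.4] units [0.1205 1.0031 0.1612] rows 7.486111389884313
```

>>> apply_moves(commands="0 0 0 0.0361 1;0 0 0 0.0361 1;0 0 0 0.0361 1;0 0 0 0.0361 1;0 0 0 0.0361 1;0 0 0 0.0361 1;0 0 0 0.0361 1;0 0 0 0.0361 1;0 0 0 0.0361 1;0 0 0 0.0361 1;0 0 0 0.0361 1;0 0 0 0 1")

```text
time: 7.62
position: [551.9, 19.1, 240.4]
tcp_rot: [0.0, 1.0, 0.029, 0.0]
ft_force: [-0.4, 0.5, 0.3]
finger_gap: 88.0
gripper_force: 0.0
```

>>> apply_moves(commands="-0.0151 -0.1254 0 0 1;-0.0151 -0.1254 0 0 1;-0.0151 -0.1254 0 0 1;-0.0151 -0.1254 0 0 1;-0.0151 -0.1254 0 0 1;-0.0151 -0.1254 0 0 1;-0.0151 -0.1254 0 0 1;-0.0151 -0.1254 0 0 1;0 0 0 0 1;0 0 0 0 1")

```text
time: 8.45
position: [496.6, 318.6, 240.2]
tcp_rot: [0.0, 0.999, 0.034, -0.0]
ft_force: [-0.0, -0.4, 0.7]
finger_gap: 88.2
gripper_force: 0.0
```

```bash
python3 d.py 499.7 317 79 3.5;python3 - <<'E'
from h import *
ims={n:[bot.capture(n)[:,:,::-1].astype(np.float32) for _ in range(4)] for n in("scene","top")}
for n in ims:cv2.imwrite(f"pics/{n}2.png",np.mean(ims[n],0))
t=cv2.imread("pics/top2.png");s=cv2.imread("pics/scene2.png")
z=lambda im,x,y,w,h,k,a:cv2.convertScaleAbs(cv2.resize(im[y:y+h,x:x+w],None,fx=k,fy=k,interpolation=cv2.INTER_CUBIC),alpha=a)
u=proj("top",[533,-53,60]);v=proj("scene",[533,-53,60]);print(u,v)
out=np.zeros((600,800,3),np.uint8)
out[:400,:400]=z(t,304,208,40,40,10,1.5);out[:400,400:]=z(t,304,208,40,40,10,3)
q=v.round().astype(int);out[400:,:400]=z(s,q[0]-20,q[1]-10,40,20,10,1.3);out[400:,400:]=z(t,270,195,100,50,4,1.5)
cv2.imwrite("pics/crop2.png",out);print(q)
E
```

```text
pos [496.6 318.6 240.2] yaw 3.87 tilt [-0. -0. -1.] t 8.45 q [ 0.37  0.46  1.29 -0.    1.4   1.88]
turn deg 0.37 units 0.002 rows 0.05143987093834418
shift(after turn) [  3.    1.7 161.2] units [0.01   0.0058 0.5374] rows 3.9329385017963565
[320.72772633 225.59121468] [297.80657083 196.38019139]
[298 196][ WARN:0@7.524] global loadsave.cpp:1063 imwrite_ Unsupported depth image for selected encoder is fallbacked to CV_8U.
```

View pics/crop2.png

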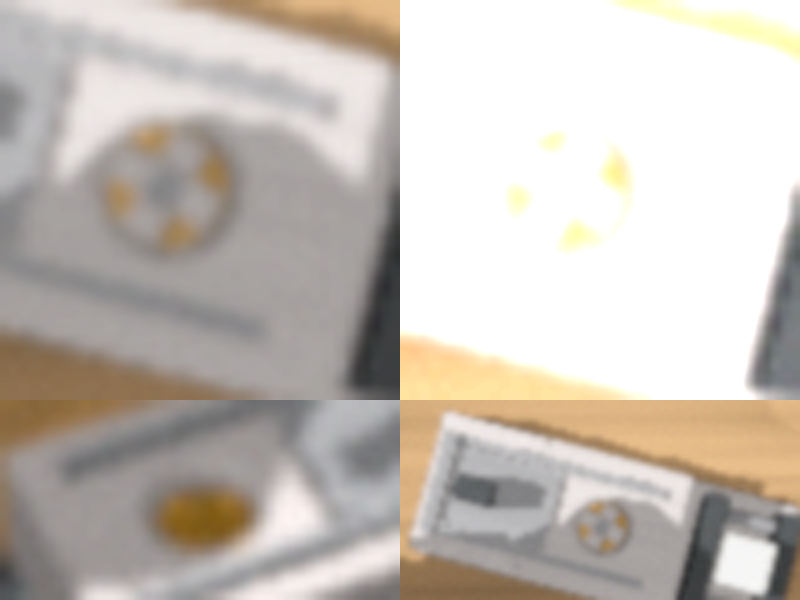

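The socket is open. The brass quarters are at crop (155,138), (213,173), (178,233) and (120,198), and the hole centre is near (168,188), about pixel (320.4,226.4) in the top view.

```bash
python3 - <<'E'
from h import *
t=cv2.imread("pics/top2.png");hsv=cv2.cvtColor(t,cv2.COLOR_BGR2HSV)
m=np.zeros(t.shape[:2],float);a=t.astype(float);sat=np.clip(a[:,:,2]-a[:,:,0]-18,0,None)
m[217:236,311:331]=sat[217:236,311:331]
ys,xs=np.nonzero(m);w=m[ys,xs]
P=np.array([ray("top",p,52)[:2] for p in np.c_[xs,ys]]);c=(P*w[:,None]).sum(0)/w.sum()
c0=ray("top",(320.4,226.4),54)[:2];print("brass centroid",c,"hole",c0)
for cc in(c,c0):
    d=P-cc;r=np.hypot(*d.T);k=(r<14);th=np.arctan2(d[:,1],d[:,0]);ph=np.degrees(np.angle((w*k*r*np.exp(4j*th)).sum()))/4
    print("lobe",ph,"slot mod90",(ph+45)%90)
o=lambda x,y:((x+.5)/10-.5+304,(y+.5)/10-.5+208)
for p,q in(((155,138),(178,233)),((120,198),(213,173))):
    v=ray("top",o(*q),52)-ray("top",o(*p),52);print("pair lobe",np.degrees(np.arctan2(v[1],v[0])))
E
```

```text
brass centroid [532.20526152 -52.366352  ] hole [531.25526671 -52.394249  ]
lobe 14.184434643531384 slot mod90 59.18443464353138
lobe 14.336650765215376 slot mod90 59.336650765215374
pair lobe -167.04029986561287
pair lobe -75.6256439070037
```

>>> apply_moves(commands="0.01 0.006 0.06 0 1;0 0 0.08 0 1;0 0 0.08 0 1;0 0 0.08 0 1;0 0 0.08 0 1;0 0 0.08 0 1;0 0 0.078 0 1;0 0 0 0 0.5;0 0 0 0 0;0 0 0 0 0;0 0 0 0 0")

```text
time: 9.77
position: [501.2, 315.8, 81.1]
tcp_rot: [-0.001, 1.0, 0.031, 0.001]
ft_force: [0.1, -0.4, -0.1]
finger_gap: 63.9
gripper_force: 0.0
```

>>> apply_moves(commands="0 0 0 0 0;0 0 0 0 0;0 0 0 0 0;0 0 0 0 0;0 0 0 0 0;0 0 0 0 0;0 0 0 0 0;0 0 0 0 0")

```text
time: 10.43
position: [500.3, 315.6, 79.2]
tcp_rot: [-0.0, 1.0, 0.031, -0.0]
ft_force: [0.9, 0.3, 0.0]
finger_gap: 13.5
gripper_force: 29.8
```

>>> apply_moves(commands="0 0 -0.03 0 0;0 0 -0.06 0 0;0 0 -0.07 0 0;0 0 -0.08 0 0;0 0 -0.08 0 0;0 0 -0.08 0 0;0 0 0 0 0;0 0 0 0 0")

```text
time: 11.1
position: [500.5, 315.6, 199.8]
tcp_rot: [-0.0, 1.0, 0.031, 0.001]
ft_force: [-0.3, 1.1, -3.0]
finger_gap: 13.9
gripper_force: 29.8
```

```bash
python3 d.py 532 -52.5 200 -31;python3 d.py 532 -52.5 200 59;python3 - <<'E'
from h import *
for n in("scene","top"):cv2.imwrite(f"pics/{n}3.png",np.mean([bot.capture(n)[:,:,::-1].astype(float) for _ in range(4)],0).astype(np.uint8))
p=bot.read_state()["position"]
z=lambda im,x,y,w,h,k,a:cv2.convertScaleAbs(cv2.resize(im[y:y+h,x:x+w],None,fx=k,fy=k,interpolation=cv2.INTER_CUBIC),alpha=a)
out=np.zeros((480,800,3),np.uint8)
for i,n in enumerate(("scene","top")):
    u=proj(n,p).round().astype(int);f=proj(n,p+[0,0,18.7-91]);print(n,u,f,u-[30,30])
    q=u-[25,30];print(q);im=cv2.imread(f"pics/{n}3.png");out[:,400*i:400*i+400]=z(im,q[0],q[1],50,60,8,1.5)
cv2.imwrite("pics/crop3.png",out)
E
```

```text
pos [500.5 315.6 199.8] yaw 3.52 tilt [ 0.002  0.001 -1.   ] t 11.1 q [0.36 0.49 1.35 0.   1.31 1.87]
turn deg 34.52 units 0.1918 rows 4.861350239601366
shift(after turn) [ 2.166e+02  2.993e+02 -2.000e-01] units [ 7.221e-01  9.976e-01 -7.000e-04] rows 9.011494302736658
pos [500.5 315.6 199.8] yaw 3.52 tilt [ 0.002  0.001 -1.   ] t 11.1 q [0.36 0.49 1.35 0.   1.31 1.87]
turn deg -55.48 units -0.3082 rows 7.814706098426804
shift(after turn) [-2.993e+02  2.166e+02 -2.000e-01] units [-9.976e-01  7.221e-01 -7.000e-04] rows 9.011494302736658
scene [390  92] [387.23562698 112.70218617] [360  62]
[365  62]
top [136 243] [148.01752979 242.53947982] [106 213]
[111 213]
```

View pics/crop3.png

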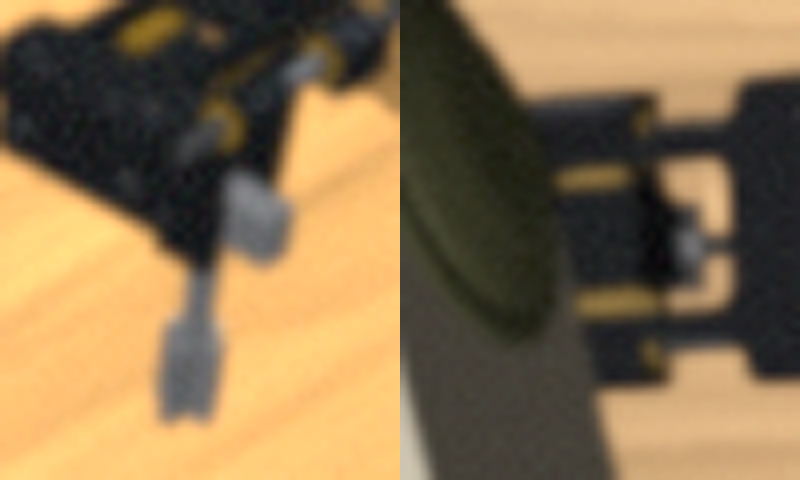

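The key hangs upright: its foot is at scene crop (187,415), about pixel (388,113.5), close to where I expected it. Next I carry it over the socket.

>>> apply_moves(commands="0 0 0 -0.0385 0;0 0 0 -0.0385 0;0 0 0 -0.0385 0;0 0 0 -0.0385 0;0 0 0 -0.0385 0;0 0 0 -0.0385 0;0 0 0 -0.0385 0;0 0 0 -0.0385 0;0 0 0 0 0")

```text
time: 12.25
position: [500.2, 315.6, 199.0]
tcp_rot: [-0.0, 0.869, 0.494, -0.0]
ft_force: [-0.1, 0.7, -1.6]
finger_gap: 13.7
gripper_force: 29.8
```

>>> apply_moves(commands="-0.04 0.029 0 0 0;-0.08 0.058 0 0 0;-0.1 0.0722 0 0 0;-0.1 0.0722 0 0 0;-0.1 0.0722 0 0 0;-0.1 0.0722 0 0 0;-0.1 0.0722 0 0 0;-0.1 0.0722 0 0 0;-0.1 0.0722 0 0 0;-0.1 0.0722 0 0 0;-0.08 0.058 0 0 0;0 0 0 0 0;0 0 0 0 0")

```text
time: 13.33
position: [531.0, -55.0, 199.1]
tcp_rot: [-0.0, 0.872, 0.489, -0.0]
ft_force: [-0.9, 0.1, -2.7]
finger_gap: 13.7
gripper_force: 29.8
```

```bash
python3 d.py 532 -52.5 140 59
```

```text
pos [531.  -55.  199.1] yaw 58.61 tilt [-0.  0. -1.] t 13.3333 q [-0.32  0.37  1.53  0.    1.25  0.23]
turn deg -0.39 units -0.0022 rows 0.05562046602473318
shift(after turn) [ 2.7 -0.4 59.1] units [ 0.0089 -0.0013  0.1969] rows 1.4419775682898912
```

>>> apply_moves(commands="0.0075 0 0.04 -0.002 0;0 0 0.06 0 0;0 0 0.06 0 0;0 0 0.03 0 0;0 0 0.008 0 0;0 0 0 0 0;0 0 0 0 0")

```text
time: 13.92
position: [532.9, -51.2, 140.7]
tcp_rot: [0.0, 0.869, 0.495, 0.0]
ft_force: [-0.1, 0.3, -2.0]
finger_gap: 13.6
gripper_force: 29.8
```

```bash
python3 d.py 532 -53 130 59;python3 - <<'E'
from h import *
for n in("scene","top"):cv2.imwrite(f"pics/{n}4.png",np.mean([bot.capture(n)[:,:,::-1].astype(float) for _ in range(4)],0).astype(np.uint8))
p=bot.read_state()["position"]
z=lambda im,x,y,w,h,k,a:cv2.convertScaleAbs(cv2.resize(im[y:y+h,x:x+w],None,fx=k,fy=k,interpolation=cv2.INTER_CUBIC),alpha=a)
out=np.zeros((600,800,3),np.uint8)
s=cv2.imread("pics/scene4.png");s2=cv2.imread("pics/scene2.png")
out[:,:400]=z(s,275,150,40,60,10,1.6);out[:,400:]=z(s2,275,150,40,60,10,1.4)
f=p-[0,0,73.2];print("foot proj",proj("scene",f),"shaft",proj("scene",f+[0,0,57]),"hole (532,-53,60)",proj("scene",[532,-53,60]), "px per x,y",proj("scene",f+[10,0,0])-proj("scene",f),proj("scene",f+[0,10,0])-proj("scene",f))
cv2.imwrite("pics/crop4.png",out)
E
```

```text
pos [532.9 -51.2 140.7] yaw 59.31 tilt [ 0.001 -0.    -1.   ] t 13.9167 q [-0.31  0.43  1.6   0.    1.11  0.22]
turn deg 0.31 units 0.0017 rows 0.04312595997245734
shift(after turn) [-2.   0.2 10.7] units [-0.0067  0.0006  0.0357] rows 0.26612253735709723
foot proj [298.11181377 194.25762897] shaft [297.54807539 179.25081271] hole (532,-53,60) [297.56304622 196.16568165] px per x,y [2.45568757 2.15361285] [ 2.91910111 -1.86163011]
```

View pics/crop4.png

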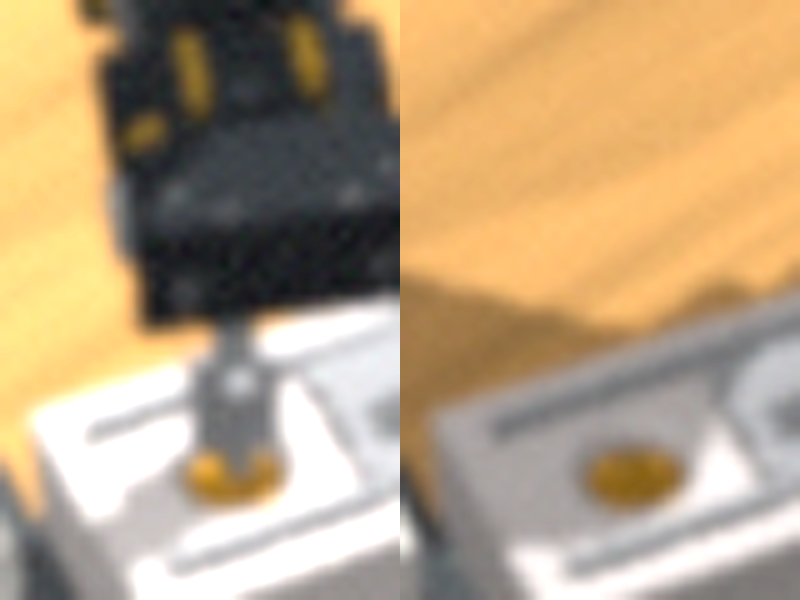

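The key's ribs sit right over the hole: rib centre at crop column 237, hole centre at columns 235–237. Going down.

>>> apply_moves(commands="-0.003 0 0.01 0 0;0 0 0.01 0 0;0 0 0.01 0 0;0 0 0.01 0 0;0 0 0 0 0;0 0 0 0 0")

```text
time: 14.82
position: [532.0, -52.1, 127.6]
tcp_rot: [-0.0, 0.869, 0.495, -0.0]
ft_force: [0.4, -0.1, -2.0]
finger_gap: 13.6
gripper_force: 29.8
```

>>> apply_moves(commands="0 0 0.006 0 0;0 0 0.006 0 0;0 0 0.006 0 0;0 0 0 0 0;0 0 0 0 0")

```text
time: 15.23
position: [532.0, -52.1, 122.3]
tcp_rot: [-0.0, 0.869, 0.495, -0.0]
ft_force: [0.2, -0.7, -2.3]
finger_gap: 13.6
gripper_force: 29.8
```

>>> apply_moves(commands="0 0 0.01 0 0;0 0 0.01 0 0;0 0 0.01 0 0;0 0 0.008 0 0;0 0 0 0 0;0 0 0 0 0")

```text
time: 15.73
position: [532.0, -52.1, 110.8]
tcp_rot: [-0.0, 0.869, 0.495, -0.0]
ft_force: [1.0, -0.3, -2.0]
finger_gap: 13.7
gripper_force: 29.8
```

>>> apply_moves(commands="0 0 0.01 0 0;0 0 0.01 0 0;0 0 0.008 0 0;0 0 0 0 0;0 0 0 0 0;0 0 0 0 0")

```text
time: 16.23
position: [532.5, -52.2, 103.3]
tcp_rot: [0.0, 0.869, 0.495, 0.0]
ft_force: [-1.0, -0.1, 5.3]
finger_gap: 13.7
gripper_force: 29.9
```

>>> apply_moves(commands="0 0 0.008 0 0;0 0 0.008 0 0;0 0 0 0 0;0 0 0 0 0;0 0 0 0 0")

```text
time: 16.65
position: [532.7, -52.2, 98.9]
tcp_rot: [0.001, 0.869, 0.495, 0.001]
ft_force: [-1.5, 0.7, 9.2]
finger_gap: 13.5
gripper_force: 29.9
```

>>> apply_moves(commands="0 0 0.006 0 0;0 0 0 0 0;0 0 0 0 0;0 0 0 0 0;0 0 0 0 0;0 0 0 0 0")

```text
time: 17.15
position: [533.4, -52.5, 98.7]
tcp_rot: [0.002, 0.869, 0.495, 0.002]
ft_force: [-3.5, 1.3, 21.3]
finger_gap: 13.6
gripper_force: 30.3
```

```bash
python3 d.py 532 -53 99 59;python3 - <<'E'
from h import *
s=bot.capture("scene")[:,:,::-1]
cv2.imwrite("pics/crop5.png",cv2.convertScaleAbs(cv2.resize(s[130:220,245:365],None,fx=6,fy=6,interpolation=cv2.INTER_CUBIC),alpha=1.4))
E
```

```text
pos [533.4 -52.5  98.7] yaw 59.32 tilt [ 0.005 -0.001 -1.   ] t 17.15 q [-0.32  0.49  1.64  0.    1.01  0.22]
turn deg 0.32 units 0.0018 rows 0.04534798871977216
shift(after turn) [-1.2 -0.9 -0.3] units [-0.004  -0.0031 -0.001 ] rows 0.03802660868976924
```

View pics/crop5.png

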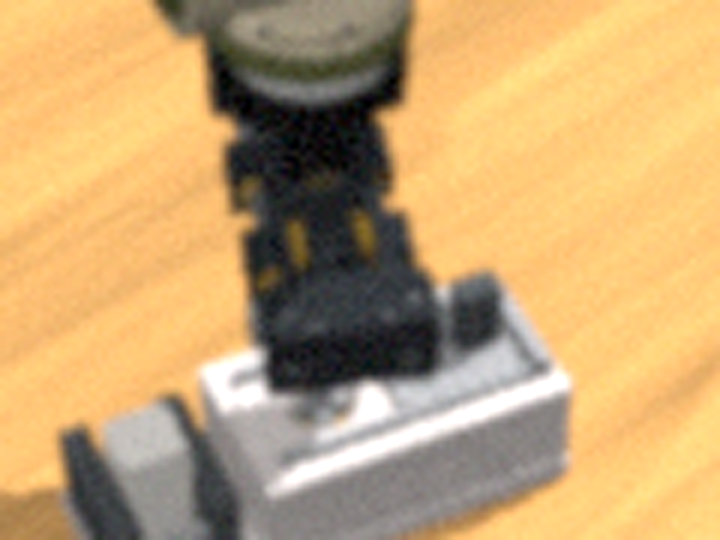

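The key is down on its hard stop at about 21 N, upright and still gripped. The shutter grip is at its end stop (crop 477,310). Handing in.

```bash
python3 -c "
from rig import bot
print(bot.close_job())"
```

```text
the job is handed in; nothing more can be done
None
```

I handed the job in at about 17 s with the shutter open against its stop, and the key gripped upright in the socket, bottomed on the pin at about 21 N; the hand-in gave no verdict.

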